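# Latch the seed tray lid and hold its handle rail for screwing

## Robot

A 6-joint arm with a two-finger parallel gripper is mounted at the origin on the work surface. World frame = base frame: x ahead of the robot, y to its left, z up, the work surface at z = 0. Lengths are in m, angles in rad, forces in N, time in s.
With the tool pointing down it reaches from about 0.375 to 0.9 m from the base axis. Payload 3.1 kg.
Tool frame: the origin (TCP) lies midway between the tips of the shut fingers; the grasp point (between the pads) lies 19 mm behind it (manip.tcp_to_grasp is the distance from the TCP to the grasp point, in m); z points along the fingers, y is the line along which they close (so a half turn about z gives the same grasp; the last joint's range is limited). The gripper opens to 85 mm and grips with 20 to 120 N. Pads are 22 mm wide; open, the fingers measure 114 mm over their backs; the gripper's body (76 mm by 85 mm) begins 54 mm behind the grasp point. The pads swing forward as they close: fully open they stand 13 mm farther back than shut.
Start: joints at [-1.373, 0.527, 1.433, -0, 1.181, -0.178], TCP at [0.23, -0.581, 0.231] pointing down, gripper open.
Joint ranges: [-3.08, 3.08], [-0.75, 2.2], [0.22, 2.44], [-1.43, 4.57], [0, 2.65], [-2.85, 2.85]. Speed limits (rad/s): [2.79, 2.79, 3.14, 3.14, 3.14, 3.14].

## Interface

Orientations are given as a unit quaternion [x, y, z, w].
In Python, from station import manip gives the robot as it stands. The module is installed in compiled form; this text tells all that it offers.
- The arm moves only by the shell command python3 -m crank 'ROWS' [OPENING] [FORCE]. ROWS is JSON, a list of rows, each a list of 2 entries, a list of its own where there are three numbers: the shift along the tool's x, y, z in cm, then the turn about the tool's z in degrees. In form: [[[x, y, z], spin], ...]. A call has 1 to 10 rows; each row is the pose to reach, as a shift and turn from the pose commanded when the call began, along the tool's axes at that moment; what a row does not reach only later rows make up. A row lasts 1/10 s, in which the tool goes at most 50 mm and 8.59 degrees, less where a joint would pass 70% of its speed; a pose out of reach is approached as far as the arm can. A call with a gripper value outside its range is refused whole. OPENING is the finger opening in cm, from 0 to 8.54, set as the call begins (- or left out, the last holds). The fingers move at their own pace and stop on an object; FORCE is the grip in N (left out, the last holds). Time passes only in rows, so rows that repeat a pose let the fingers close. It gives the time, the measured TCP pose, the force and the opening at its end, in the units of the state.
- manip.sense(): the state, without advancing time (a new reading comes with each control period).
- manip.snapshot(name): name is "scene" or "top"; returns the picture (480x640x3 uint8, red, green, blue); there is no depth.
- manip.camera_params(name): a dict with "fx", "fy", "cx", "cy" (pixels), "pose" (4x4, takes a point from camera to world coordinates). Camera axes: x right, y up, looking along -z (the intrinsics and any distortion apply to the point x, -y, -z); pixel columns grow to the right and rows downward; lengths in m; the calibration is good to about 2 mm. A picture is of the moment at which its call begins. camera_params takes no time and is no camera call.
- manip.sign_off(): hands the job in, once; it reports no verdict.
The state is a dict: "t": time; "q": joint angles; "qd": joint speeds; "tau": joint torques, N m; "tcp_pos": TCP position; "tool_rot": TCP orientation; "force": force on the tool from outside, world axes, zero at the start; "ft_torque": the same for the moment, N m; "finger_gap": opening from 0.0 (shut) to 1.0 (fully open).
Only numpy, scipy, OpenCV 4.12 (cv2) and the standard library are available. Lean on these libraries where they do the work, as an engineer would, in place of code of your own. Each camera call takes 0.05 s, during which the arm holds its last target. There are 200 camera calls.

## Task

Turn the brass turnbutton until it points straight back over the white lid frame, so the lid is secured. Then pick up the dark wooden handle rail, lift it to the two dark foam pads on the tray's front and, level and centred on them, press it squarely and steadily against both with a push of about 10 N in all, without crushing them, and finish while still holding it there so that I can screw it on. Do not let go of the rail, and leave the pots and the little planting tool where they are.

Things in the scene. Friction and masses are not known exactly. Their poses are not given: they have to be found in the camera images.
- seat (a point): Point midway between the front faces of the two uncompressed foam pads on the tray box's front, 45 mm above the table. Axes: x level from the pads into the box (the pressing direction), y level along the box front (left as seen by the robot), z up. The box is turned up to 0.25 rad: read the axes. Pads centred at y = +70 and -70 mm; between them an open gap 100 wide, 55 mm deep, room for a finger.
- pad_left: The dark foam pad at seat y = +70 mm, face 40 wide (y) by 36 high (z), 18 mm thick. Origin at the centre of its front face; axes as the seat. It gives way along x like a spring of 700 N/m for up to 16 mm (pressed 7 mm = 5 N), and then is hard. It springs back.
- pad_right: The same foam pad at seat y = -70 mm. Both pads pressed by 7 mm make 10 N in all.
- rail_center (a point): Centre of the loose dark-wood handle rail, a plain bar 22 thick (x) by 190 long (y) by 36 high (z, up), 60 to 130 g, standing on the table on its 22 mm wide edge at the start, to the left or the right in front of the box. Both long faces are alike, so it may go either way round. The screw holes are 70 mm each side of the centre.
- turnbutton (a joint): Angle of the brass turnbutton about its upright pivot. 0: it lies along the box's front rim, pointing to seat +y (open); it grows clockwise seen from above; 1.57: it points straight back along seat +x over the lid frame (secured). Stops at -0.35 and 1.65. It starts between -0.25 and 0.4, turns stiffly (about 0.05 N m) and stays where it is left.
- turn_peg (a point): A point on the axis of the upright red finger peg at the free end of the turnbutton, 45 mm from the pivot axis. The peg is 12 mm in diameter and stands from 78 to 112 mm above the table; this point is at 100 mm. The brass bar below the peg is 14 wide, 8 mm thick, its top at 78 mm; the lid's top is at 66 mm. It moves with the turnbutton.
- turn_pivot (a point): Point on the turnbutton's pivot axis, 100 mm above the table (empty air above the pivot screw), at seat x = +62 mm, y = 0. Axes as the seat.
- lid_center (a point): Centre of the loose glazed lid, a white frame with a clear pane, 168 by 228 by 16 mm, lying flush in the box's top, its rear edge under a steel lip. It is already in place.
- box_top (a point): Centre of the top of the fixed wooden seed tray box, at rim height, 66 mm above the table, 8 mm above the lid's centre. The box is 200 (x) by 260 (y) by 66 mm; axes as the seat, which lies at x = -155 mm, y = 0 from here. The foam pads sit on two wooden stubs that stand out from its front wall.
- pot_a_center (a point): Bystander: brown fibre pot, 62 mm in diameter and 62 mm high, with a white T-shaped label up to 132 mm; point 31 mm above its underside.
- pot_b_center (a point): Bystander: a second such pot.
- widger_center (a point): Bystander: small planting tool with a pale wooden handle and a steel blade, 165 long (along x) by 22 by 20 mm, lying on the table; point 10 mm up, about mid-length.
- rail: The same rail; origin at the centre of its underside, axes as point rail_center.
Mind the look-alikes: they are no part of the job. Of the things that look like the rail, the middle-sized one is meant.

How it is judged:
By the outcome, as a careful person would: the job done as asked, in the order asked, and still so for the second after the job is handed in, while the arm keeps its last pose, push and grip.
It also fails if it takes over 56 s, if anything falls off the work surface, if the arm or the gripper's body presses on something with over 40 N, if the wrist force passes 120 N, or if a joint passes its speed limit or range.

## Working session

There is one attempt and no reset: what is moved stays moved. The work goes in short steps, Python scripts to look and compute and a shell command to move; the robot and the scene stay as the last step left them, time stands still between calls to the robot, and variables do not carry over. Pictures are saved under pics/ and viewed, on a budget of 10 in all, crops included, one or two more only if the job needs it, and the job is handed in when it is done.

```bash
mkdir -p pics
python3 - <<'E'
from station import manip
import cv2,numpy as np
for n in("scene","top"):
    im=manip.snapshot(n); cv2.imwrite(f"pics/{n}0.png",im[:,:,::-1])
    p=manip.camera_params(n); print(n,{k:np.round(v,4).tolist() if k!='name' else v for k,v in p.items()})
s=manip.sense();print(s, manip.tcp_to_grasp)
E
```

```text
scene {'fx': 499.1473, 'fy': 499.1473, 'cx': 318.0336, 'cy': 238.8695, 'pose': [[-0.8683, -0.3427, 0.3585, 0.8614], [0.4958, -0.6207, 0.6074, 0.6822], [0.0144, 0.7051, 0.7089, 0.9125], [0.0, 0.0, 0.0, 1.0]]}
top {'fx': 478.9892, 'fy': 478.9892, 'cx': 317.0515, 'cy': 235.2383, 'pose': [[0.0268, 0.9971, -0.0717, 0.3643], [-0.9995, 0.0255, -0.0187, 0.0011], [-0.0168, 0.0722, 0.9972, 1.2991], [0.0, 0.0, 0.0, 1.0]]}
{'t': 0.1, 'q': array([-1.37250760e+00,  5.28362012e-01,  1.43378012e+00,  7.09886118e-07,
        1.18138124e+00, -1.78461427e-01]), 'qd': array([ 0.00081434, -0.00119659, -0.00311291,  0.00036129,  0.00269212,
       -0.00016006]), 'tau': array([-5.58217016e-04, -4.43303919e+01, -1.78585553e+01, -2.22135018e-04,
        3.91729773e-03,  1.33502246e-05]), 'tcp_pos': array([ 0.22985973, -0.58050851,  0.23043645]), 'tool_rot': array([ 9.82309387e-01,  1.87262746e-01, -9.24185043e-06, -9.65314572e-04]), 'force': array([0.63920147, 0.0992586 , 1.08811073]), 'ft_torque': array([-0.00825529,  0.00880057,  0.01620349]), 'finger_gap': 1.0001532100135015} 0.0187
```

View pics/scene0.png

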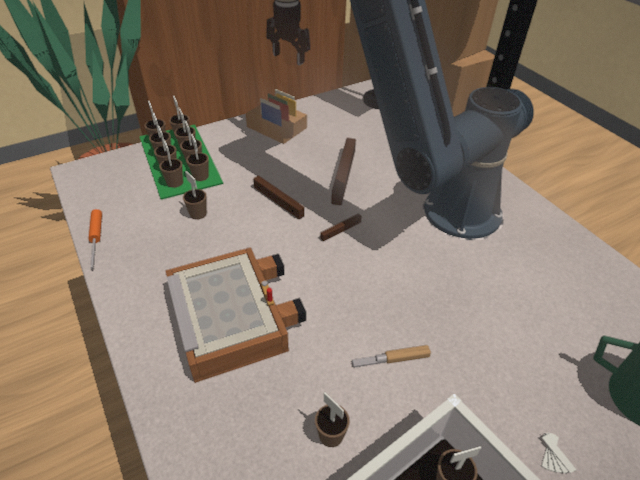

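View pics/top0.png

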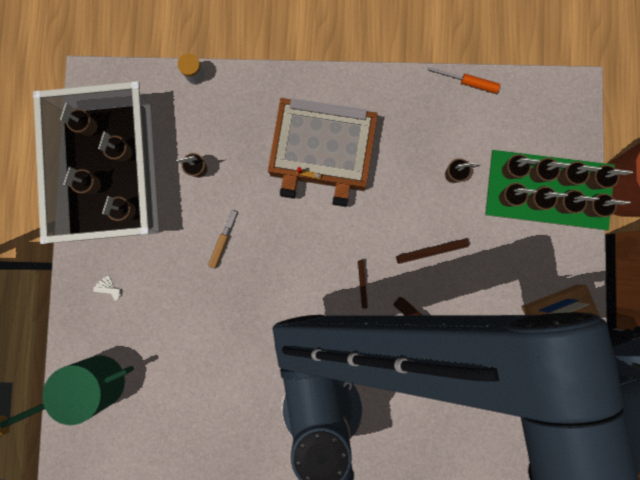

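The scene image shows the box at about (225,315) with its pads towards the robot, and the red peg at (269,294). There are three rail-like bars: (278,197), (340,228) and (344,170). In the top view they are at (433,250), (363,284) and (410,308, partly hidden). The one at (433,250) is about 0.19 m long, so it should be the rail. Next I'll measure.

```bash
cat > h.py <<'E'
import cv2,numpy as np
from station import manip
def ray(n,uv):
    p=manip.camera_params(n);T=p["pose"]
    d=np.array([(uv[0]-p["cx"])/p["fx"],-(uv[1]-p["cy"])/p["fy"],-1.]);return T[:3,3],T[:3,:3]@d
def on(n,uv,z):
    o,d=ray(n,uv);return o+d*(z-o[2])/d[2]
def proj(n,X):
    p=manip.camera_params(n);T=p["pose"];c=T[:3,:3].T@(np.asarray(X)-T[:3,3])
    return np.array([p["cx"]+p["fx"]*c[0]/-c[2],p["cy"]-p["fy"]*c[1]/-c[2]])
def two(a,b):
    (o,d),(p,e)=ray("scene",a),ray("top",b);d=d/np.linalg.norm(d);e=e/np.linalg.norm(e)
    s=np.linalg.lstsq(np.c_[d,-e],p-o,rcond=None)[0];A=o+s[0]*d;B=p+s[1]*e
    return (A+B)/2,np.linalg.norm(A-B)
E
python3 - <<'E'
from h import *
out=[]
for n,(x,y,w,h),k in(("top",(250,85,250,180),3),("scene",(150,165,170,225),2.6)):
    im=cv2.imread(f"pics/{n}0.png");hsv=cv2.cvtColor(im,cv2.COLOR_BGR2HSV)
    red=cv2.inRange(hsv,(0,170,90),(6,255,255))|cv2.inRange(hsv,(174,170,90),(180,255,255))
    r=np.argwhere(red[y:y+h,x:x+w])[:,::-1]+[x,y];print(n,"red",len(r),r.mean(0),r.min(0),r.max(0))
    br=cv2.inRange(hsv,(0,70,0),(22,255,190))|cv2.inRange(im,(0,0,0),(70,70,75))
    m=np.zeros_like(br);m[y:y+h,x:x+w]=br[y:y+h,x:x+w]
    for c in cv2.findContours(m,cv2.RETR_EXTERNAL,cv2.CHAIN_APPROX_NONE)[0]:
        if cv2.contourArea(c)>150: print(cv2.contourArea(c),cv2.minAreaRect(c),cv2.approxPolyDP(c,2.5,True)[:,0].tolist())
    c=cv2.resize(im[y:y+h,x:x+w],None,fx=k,fy=k,interpolation=cv2.INTER_CUBIC);cv2.imwrite(f"pics/{n}0c.png",c)
E
```

```text
top red 15 [298.93333333 169.73333333] [297 168] [301 172]
510.5 ((468.5, 255.5), (60.99999237060547, 16.999996185302734), -0.0) [[499, 247], [438, 264], [499, 264]]
548.0 ((432.6547546386719, 250.08424377441406), (8.95694351196289, 74.45162200927734), 76.29303741455078) [[469, 242], [465, 238], [397, 256], [397, 261], [467, 246]]
392.5 ((458.60003662109375, 171.3000030517578), (23.702320098876953, 25.93838882446289), 26.56505012512207) [[472, 166], [459, 170], [455, 167], [457, 164], [467, 162], [455, 159], [447, 168], [446, 178], [452, 182], [464, 180], [470, 175]]
2884.0 ((323.7809143066406, 153.15821838378906), (106.68572998046875, 97.89610290527344), 9.162346839904785) [[280, 98], [268, 164], [270, 175], [282, 178], [280, 194], [299, 197], [303, 195], [305, 182], [333, 185], [333, 204], [352, 204], [355, 190], [363, 190], [372, 184], [383, 117], [376, 112], [366, 113], [371, 119], [360, 180], [321, 174], [316, 178], [314, 172], [299, 166], [295, 170], [274, 166], [283, 107], [290, 102], [290, 99]]
scene red 55 [268.94545455 294.4       ] [267 288] [271 300]
4235.5 ((238.74929809
[... 228 characters left out ...]
52], [195, 382], [288, 350], [285, 327], [305, 320], [305, 311], [299, 299], [276, 305], [271, 288], [261, 284], [263, 280], [283, 274], [283, 265]]
470.5 ((194.0, 204.0), (28.0, 22.0), 90.0) [[188, 191], [183, 198], [190, 216], [202, 217], [205, 214], [205, 193], [195, 190], [194, 197]]
721.5 ((278.2886047363281, 196.80201721191406), (61.3604736328125, 13.599249839782715), 34.99202346801758) [[254, 178], [253, 185], [297, 218], [303, 215], [300, 204], [261, 177]]
241.5 ((196.0, 172.5), (15.0, 22.0), 90.0) [[185, 166], [197, 180], [207, 176], [207, 165]]
422.0 ((167.5, 175.5), (21.0, 29.0), 90.0) [[153, 166], [159, 168], [163, 177], [160, 177], [160, 183], [176, 186], [182, 182], [181, 165]]
```

View pics/top0c.png

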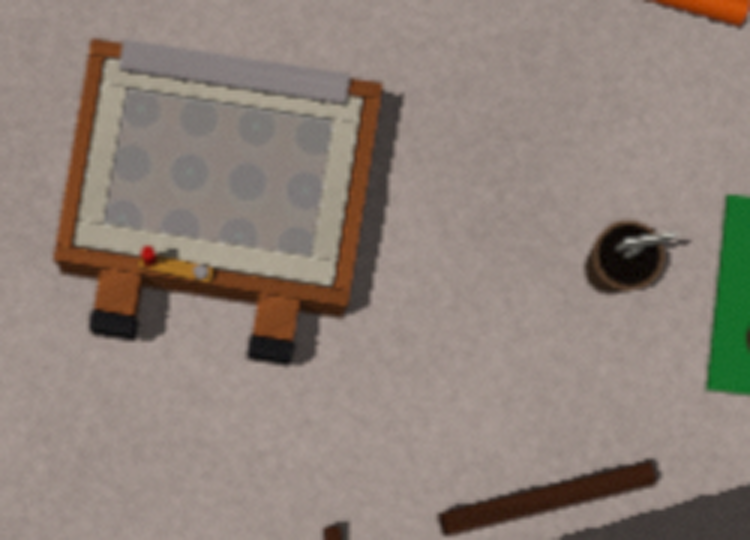

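View pics/scene0c.png

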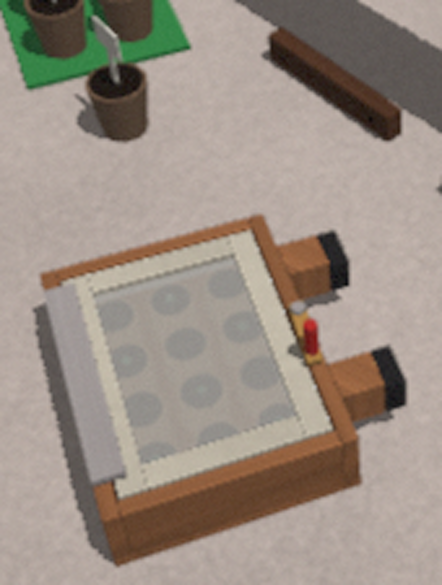

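The crops show the box, pads, peg and rail clearly. The top crop has the box corners at (91,40), (381,83), (56,260) and (347,303), the pads at (115,325) and (270,348), and the rail from (440,515) to (658,468). I'll fit the known rectangle to the corners and check it against the pads and peg.

Run:
```python
from h import *
def U(n,c): 
    k,o=(3,(250,85)) if n=="top" else (2.6,(150,165))
    return (np.array(c)+.5)/k-.5+o
# order: far-left(+y), far-right, near-left, near-right
M=np.array([[.2-.1+.155-.155,0]])
B=np.array([[.1,.13],[.1,-.13],[-.1,.13],[-.1,-.13]])
C={"top":[(91,40),(382,84),(56,260),(347,303)],"scene":[(112,505),(42,275),(355,435),(264,216)]}
def fit(B,W):
    b0,w0=B.mean(0),W.mean(0);H=(B-b0).T@(W-w0);a=np.arctan2(H[0,1]-H[1,0],H[0,0]+H[1,1])
    R=np.array([[np.cos(a),-np.sin(a)],[np.sin(a),np.cos(a)]]);return a,R,w0-R@b0,(W-w0)-(B-b0)@R.T
for n in C:
    W=np.array([on(n,U(n,c),.066)[:2] for c in C[n]])
    a,R,t,e=fit(B,W);print(n,"yaw",a,"boxc",t,"res mm",np.round(e*1000,1).tolist())
    s=t+R@[-.155,0];print(" seat",s,"pivot",t+R@[-.093,0])
    for l in(.07,-.07):
        print(" pad top front corners px(crop)",[np.round((proj(n,[*(s+R@[0,l+d]),.063])-([250,85] if n=="top" else [150,165]))*(3 if n=="top" else 2.6)).tolist() for d in(.02,-.02)])
im=[cv2.imread(f"pics/{n}0.png") for n in("scene","top")]
# peg: top centroid at peg's top ~ .112; scene mid
print("peg top@.112",on("top",(298.9,169.7),.110),"scene mid@.095",on("scene",(268.9,294.4),.095))
# rail
print("rail top cam centre",on("top",(432.65,250.08),.03))
for c in [(440,513),(655,461),(658,475),(443,533)]: print("rail",on("top",U("top",c),.036))
for c in [(275,30),(268,45),(400,112),(388,125)]: print("railS",on("scene",U("scene",c),.036))
```

```text
top yaw -0.12897971593883223 boxc [0.6988119  0.01641419] res mm [[-1.1, -0.7], [-1.8, 0.9], [0.6, -2.3], [2.3, 2.0]]
 seat [0.54509938 0.03635066] pivot [0.60658439 0.02837607]
 pad top front corners px(crop) [[88.0, 329.0], [133.0, 336.0]]
 pad top front corners px(crop) [[247.0, 353.0], [293.0, 360.0]]
scene yaw -0.13517145702777295 boxc [0.69805615 0.01623448] res mm [[-9.1, -8.3], [1.3, 5.0], [4.2, -2.6], [3.6, 5.9]]
 seat [0.54447002 0.03712231] pivot [0.60590447 0.02876718]
 pad top front corners px(crop) [[408.0, 377.0], [391.0, 341.0]]
 pad top front corners px(crop) [[351.0, 257.0], [336.0, 226.0]]
peg top@.112 [0.6139292  0.07352107 0.11      ] scene mid@.095 [0.61793527 0.07373675 0.095     ]
rail top cam centre [ 0.42411441 -0.28127244  0.03      ]
rail [ 0.40665716 -0.18500751  0.036     ]
rail [ 0.45714489 -0.37219281  0.036     ]
rail [ 0.44492249 -0.37485663  0.036     ]
rail [ 0.38922706 -0.18788598  0.036     ]
railS [ 0.44913067 -0.37060656  0.036     ]
railS [ 0.46652962 -0.35061061  0.036     ]
railS [ 0.3942323  -0.18773585  0.036     ]
railS [ 0.41416783 -0.1762992   0.036     ]
```

```bash
cat > go.py <<'E'
import sys,numpy as np
from scipy.spatial.transform import Rotation as R
from station import manip
def d(x,y,z,ang=None):   # target TCP, world angle of tool y (deg)
    s=manip.sense();r=R.from_quat(s["tool_rot"]).as_matrix();a=np.degrees(np.arctan2(r[1,1],r[0,1]))
    print("t",round(s["t"],2),"tcp",s["tcp_pos"].round(4),"ang",a.round(2),"F",s["force"].round(2),"M",s["ft_torque"].round(3),"gap",round(s["finger_gap"],3),"q6",s["q"][5].round(2))
    print("shift cm",(r.T@(np.array([x,y,z])-s["tcp_pos"])*100).round(2),"spin",None if ang is None else round(a-ang,2))
if __name__=="__main__": d(*map(float,sys.argv[1:]))
E
python3 -m crank '[[[3,-2.3,0],0],[[6,-4.6,0],0],[[9,-7,0],0],[[12,-9.3,0],0],[[15,-11.6,0],0],[[18,-14,0],0],[[21,-16.3,0],0],[[24,-18.6,0],0],[[27,-21,0],0],[[30,-23.3,0],0]]' 4
python3 -m crank '[[[3,-2.3,0],0],[[6,-4.6,0],0],[[9,-7,0],0],[[12,-9.3,1],0],[[15,-11.6,2],0],[[18,-14,3],0],[[21,-16.3,4],0],[[24,-18.6,5],0],[[27,-21,6],0],[[30,-23.3,7],0]]'
python3 -m crank '[[[0,0,0],0],[[0,0,0],0]]'
python3 go.py .615 .073 .083
```

```text
t: 1.1
tcp_pos: [0.4235, -0.2524, 0.2311]
tool_rot: [0.982, 0.187, -0.0, -0.0]
force: [0.4, 0.3, 0.2]
finger_gap: 0.466
t: 2.1
tcp_pos: [0.6167, 0.0745, 0.1604]
tool_rot: [0.982, 0.187, -0.001, -0.0]
force: [0.4, -0.7, -0.6]
finger_gap: 0.469
t: 2.3
tcp_pos: [0.6158, 0.0737, 0.1603]
tool_rot: [0.982, 0.188, -0.001, -0.0]
force: [-0.1, -0.1, -0.3]
finger_gap: 0.473
t 2.3 tcp [0.6158 0.0737 0.1603] ang -68.29 F [-0.08 -0.12 -0.3 ] M [-0.052  0.001  0.011] gap 0.473 q6 1.13
shift cm [-0.08  0.04  7.73] spin None
```

```bash
python3 -m crank '[[[0,0,1],-4],[[0,0,2],-8],[[0,0,3],-12],[[0,0,4],-16],[[0,0,5],-16],[[0,0,6],-16],[[0,0,6.7],-16],[[0,0,7.4],-16],[[0,0,7.4],-16],[[0,0,7.4],-16]]'
python3 - <<'E'
from h import *
o=[]
for n,(x,y,w,h) in(("top",(250,130,100,90)),("scene",(225,245,100,90))):
    im=manip.snapshot(n)[:,:,::-1];o.append(cv2.resize(im[y:y+h,x:x+w],None,fx=4,fy=4,interpolation=cv2.INTER_CUBIC))
cv2.imwrite("pics/peg1.png",np.hstack(o))
E
python3 go.py .615 .073 .083
```

```text
t: 3.3
tcp_pos: [0.6165, 0.073, 0.0872]
tool_rot: [0.947, 0.322, -0.0, -0.0]
force: [0.5, -0.0, 0.5]
finger_gap: 0.472
t 3.4 tcp [0.6168 0.073  0.0877] ang -52.41 F [ 0.07 -0.38 -0.36] M [-0.078 -0.033 -0.009] gap 0.467 q6 0.85
shift cm [-0.14 -0.11  0.47] spin None
```

View pics/peg1.png

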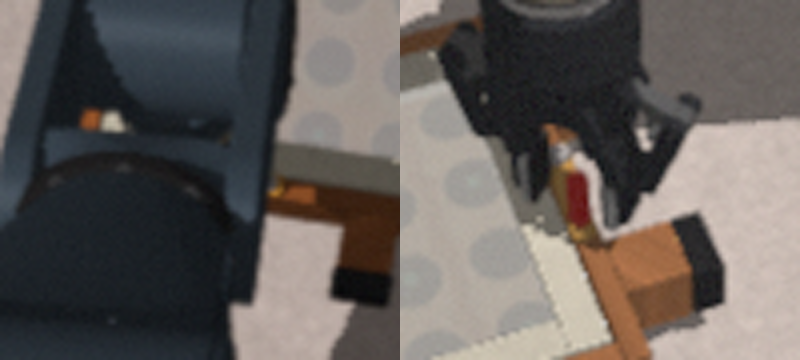

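The scene half shows the red peg at (576,195), between the two fingers. Close the gripper on it.

```bash
python3 -m crank '[[[0,0,0],0],[[0,0,0],0],[[0,0,0],0],[[0,0,0],0],[[0,0,0],0],[[0,0,0],0]]' 0 25
python3 - <<'E'
from h import *
from scipy.spatial.transform import Rotation as R
s=manip.sense();r=R.from_quat(s["tool_rot"]).as_matrix();print(s["tcp_pos"],s["force"],s["finger_gap"])
a=-.13;Rz=R.from_euler('z',a).as_matrix();piv=np.array([.6065,.0284])
v=Rz[:2,:2].T@(s["tcp_pos"][:2]-piv);print("seat-frame peg",v,"r",np.hypot(*v),"th",np.arctan2(v[0],v[1]))
t0=np.arctan2(v[0],v[1]);p=lambda t:Rz@[.045*np.sin(t),.045*np.cos(t),0]
for t in np.linspace(t0,1.57,16)[1:]: print(round(t,2),(r.T@(p(t)-p(t0))*100).round(2).tolist())
E
```

```text
t: 4.0
tcp_pos: [0.6166, 0.0735, 0.0877]
tool_rot: [0.947, 0.322, 0.0, -0.0]
force: [0.2, 4.8, 3.0]
finger_gap: 0.13
[0.61659941 0.07348743 0.08765479] [0.2170715  4.75113832 3.04497617] 0.1300486425341247
seat-frame peg [0.00416932 0.04601621] r 0.04620470211804754 th 0.09035873770343904
0.19 [0.27, 0.35, 0.0]
0.29 [0.5, 0.73, 0.0]
0.39 [0.69, 1.13, 0.0]
0.48 [0.84, 1.55, 0.0]
0.58 [0.95, 1.98, 0.0]
0.68 [1.02, 2.42, 0.0]
0.78 [1.04, 2.86, 0.0]
0.88 [1.02, 3.31, 0.0]
0.98 [0.96, 3.74, -0.0]
1.08 [0.85, 4.18, -0.0]
1.18 [0.7, 4.59, -0.0]
1.27 [0.51, 4.99, -0.0]
1.37 [0.29, 5.38, -0.0]
1.47 [0.02, 5.73, -0.0]
1.57 [-0.27, 6.06, -0.0]
```

```bash
python3 -m crank '[[[0.27,0.35,0],0],[[0.5,0.73,0],0],[[0.69,1.13,0],0],[[0.84,1.55,0],0],[[0.95,1.98,0],0],[[1.02,2.42,0],0],[[1.04,2.86,0],0],[[1.02,3.31,0],0]]'
python3 -m crank '[[[-0.06,0.43,0],0],[[-0.17,0.87,0],0],[[-0.32,1.28,0],0],[[-0.51,1.68,0],0],[[-0.73,2.07,0],0],[[-1.0,2.42,0],0],[[-1.29,2.75,0],0],[[-1.29,2.75,0],0],[[-1.29,2.75,0],0]]'
python3 - <<'E'
from h import *
from scipy.spatial.transform import Rotation as R
s=manip.sense();print(s["tcp_pos"],s["force"],s["finger_gap"])
Rz=R.from_euler('z',-.13).as_matrix()[:2,:2]
v=Rz.T@(s["tcp_pos"][:2]-[.6065,.0284]);print(v,np.arctan2(v[0],v[1]))
E
```

```text
t: 4.8
tcp_pos: [0.6455, 0.0543, 0.0876]
tool_rot: [0.947, 0.322, 0.001, -0.001]
force: [0.6, 5.2, 3.0]
finger_gap: 0.124
t: 5.7
tcp_pos: [0.6511, 0.0224, 0.0874]
tool_rot: [0.947, 0.322, -0.0, 0.0]
force: [-3.5, 0.9, 5.3]
finger_gap: 0.129
[0.65107673 0.0224004  0.08737668] [-3.53392067  0.87134475  5.25726191] 0.1285604988497012
[ 0.04497834 -0.0001703 ] 1.5745826807982772
```

```bash
python3 -m crank '[[[0,0,0],0],[[0,0,0],0],[[0,0,0],0],[[0,0,-3],0],[[0,0,-6],0],[[0,0,-9],0],[[0,0,-12],0],[[0,0,-14],0],[[0,0,-14],0]]' 5
python3 go.py .4245 -.28 .18 15.8
```

```text
t: 6.6
tcp_pos: [0.6536, 0.0228, 0.2308]
tool_rot: [0.947, 0.322, 0.003, 0.002]
force: [1.1, -0.1, 0.6]
finger_gap: 0.583
t 6.6 tcp [0.6536 0.0228 0.2308] ang -52.4 F [ 1.11 -0.06  0.6 ] M [ 0.005 -0.008 -0.026] gap 0.583 q6 0.78
shift cm [-36.65   9.98   4.95] spin -68.2
```

```bash
python3 -m crank '[[[-3.7,1,0],-7],[[-7.3,2,0],-14],[[-11,3,0],-21],[[-14.7,4,0],-28],[[-18.3,5,0],-35],[[-22,6,0.5],-42],[[-25.7,7,1],-49],[[-29.3,8,1.5],-56],[[-33,9,2],-63],[[-36.6,10,2.5],-68.2]]' 6
python3 -m crank '[[[0,0,0],0],[[0,0,0],0]]'
python3 - <<'E'
from h import *
o=[]
for n,(x,y,w,h) in(("top",(250,90,150,120)),("scene",(160,150,190,220))):
    im=manip.snapshot(n)[:,:,::-1];cv2.imwrite(f"pics/{n}2.png",im);c=im[y:y+h,x:x+w];o.append(cv2.resize(c,None,fx=550/h*(w/w) if n=="scene" else 2.1,fy=2.5 if n=="scene" else 2.1,interpolation=cv2.INTER_CUBIC))
H=550;o=[cv2.copyMakeBorder(c,0,H-c.shape[0],0,0,0) for c in o];cv2.imwrite("pics/chk2.png",np.hstack(o))
E
python3 go.py .4245 -.28 .18 15.8
```

```text
t: 7.6
tcp_pos: [0.4204, -0.2798, 0.2007]
tool_rot: [0.601, 0.799, -0.0, -0.001]
force: [0.8, -0.0, -0.6]
finger_gap: 0.702
t: 7.8
tcp_pos: [0.4212, -0.2793, 0.201]
tool_rot: [0.605, 0.797, 0.0, -0.001]
force: [0.3, 1.1, 0.5]
finger_gap: 0.707
t 7.9 tcp [ 0.4223 -0.2783  0.2016] ang 15.78 F [-0.29 -0.32  0.14] M [-0.03  -0.042  0.014] gap 0.708 q6 -1.08
shift cm [-0.22  0.17  2.16] spin -0.02
```

View pics/chk2.png

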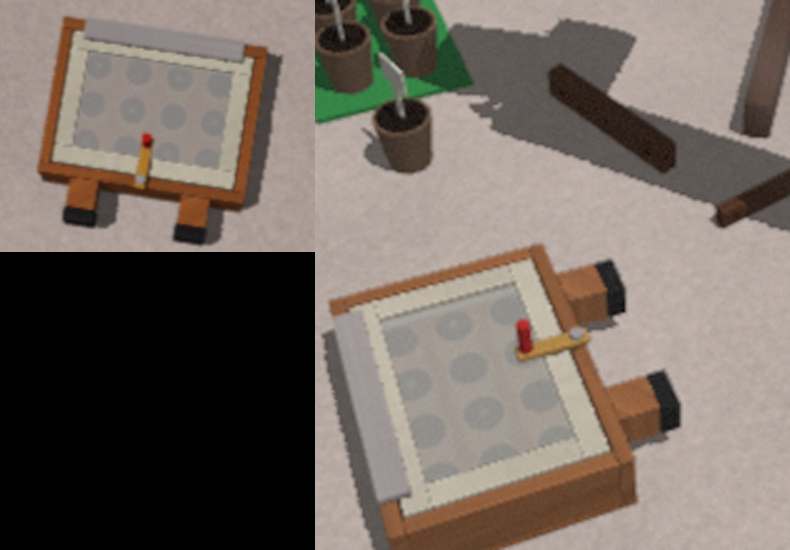

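The button now points back over the white frame: peg at (146,139) and screw at (140,181) in the left half. I'll check its angle and the rail pose from the contour corners in both views.

Run:
```python
from h import *
from scipy.spatial.transform import Rotation as R
Rz=R.from_euler('z',-.13).as_matrix()[:2,:2];piv=np.array([.6065,.0284])
uv={}
for n,(x,y,w,h) in(("top",(250,90,150,120)),("scene",(160,230,190,140))):
    im=cv2.imread(f"pics/{n}2.png");hsv=cv2.cvtColor(im,cv2.COLOR_BGR2HSV)
    m=cv2.inRange(hsv,(0,170,70),(6,255,255))|cv2.inRange(hsv,(174,170,70),(180,255,255))
    r=np.argwhere(m[y:y+h,x:x+w])[:,::-1]+[x,y];uv[n]=r.mean(0);print(n,len(r),r.mean(0),r.min(0),r.max(0))
for n,z in(("top",.110),("scene",.095)):
    v=Rz.T@(on(n,uv[n],z)[:2]-piv);print(n,v,"theta",np.arctan2(v[0],v[1]))
for c,z in(((254,178),.036),((261,177),.036),((300,204),.036),((253,185),0),((297,218),0),((303,215),0)): print("scene rail",z,on("scene",c,z)[:2].round(4))
for c,z in(((469,242),0.036),((465,238),.036),((397,256),.036),((397,261),.036),((467,246),0)): print("top rail",z,on("top",c,z)[:2].round(4))
# predicted corners
for cx,cy,a in((.4245,-.28,.276),):
    Q=R.from_euler('z',a).as_matrix()[:2,:2]
    for n in("scene","top"):
        print(n,[(z,proj(n,[*(np.array([cx,cy])+Q@[sx*.011,sy*.095]),z]).round(1).tolist()) for z in(.036,0) for sx in(1,-1) for sy in(1,-1)])
for n in("scene","top"):
    im=cv2.imread(f"pics/{n}0.png");g=im.astype(int).sum(2);g=cv2.GaussianBlur(g.astype(np.float32),(0,0),.6)
    x,y,w,h=(235,165,85,65) if n=="scene" else (385,228,100,40)
    m=((g<265)*255).astype(np.uint8)
    k=np.zeros_like(m);k[y:y+h,x:x+w]=m[y:y+h,x:x+w]
    c=max(cv2.findContours(k,cv2.RETR_EXTERNAL,cv2.CHAIN_APPROX_NONE)[0],key=cv2.contourArea)
    print(n,cv2.contourArea(c),cv2.minAreaRect(c),cv2.approxPolyDP(c,1.5,True)[:,0].tolist())
```

```text
top 21 [319.42857143 156.38095238] [318 154] [321 159]
scene 52 [243.30769231 284.48076923] [241 278] [246 290]
top [ 4.29648305e-02 -5.07674481e-05] theta 1.5719779310018156
scene [0.04725658 0.00125617] theta 1.544220741494215
scene rail 0.036 [ 0.4561 -0.3653]
scene rail 0.036 [ 0.4369 -0.36  ]
scene rail 0.036 [ 0.3953 -0.2055]
scene rail 0 [ 0.4554 -0.3802]
scene rail 0 [ 0.4102 -0.1956]
scene rail 0 [ 0.3904 -0.1983]
top rail 0.036 [ 0.4476 -0.3748]
top rail 0.036 [ 0.4578 -0.3643]
top rail 0.036 [ 0.4058 -0.1868]
top rail 0.036 [ 0.3927 -0.187 ]
top rail 0 [ 0.439  -0.3802]
scene [(0.036, [298.9, 210.1]), (0.036, [251.9, 177.9]), (0.036, [304.9, 206.2]), (0.036, [257.9, 174.5]), (0, [299.1, 220.1]), (0, [252.9, 187.9]), (0, [305.0, 216.2]), (0, [258.8, 184.5])]
top [(0.036, [396.6, 254.7]), (0.036, [466.6, 236.8]), (0.036, [398.7, 262.8]), (0.036, [468.8, 244.9]), (0, [394.6, 255.1]), (0, [462.6, 237.8]), (0, [396.7, 263.0]), (0, [464.8, 245.6])]
scene 1030.0 ((287.729736328125, 190.37838745117188), (70.21356964111328, 35.80427169799805), 35.53767776489258) [[254, 178], [252, 186], [297, 218], [303, 216], [303, 207], [297, 199], [304, 199], [305, 197], [301, 195], [303, 193], [307, 194], [307, 190], [310, 191], [315, 200], [313, 204], [310, 204], [312, 207], [319, 207], [319, 203], [315, 200], [317, 193], [314, 194], [312, 192], [316, 189], [311, 191], [309, 187], [311, 185], [309, 184], [307, 187], [304, 182], [305, 185], [302, 186], [305, 187], [302, 188], [300, 195], [294, 198], [291, 195], [298, 192], [298, 186], [300, 185], [286, 193], [275, 185], [271, 178], [268, 180], [257, 173], [257, 176]]
top 580.5 ((432.43408203125, 250.22808837890625), (9.188400268554688, 74.95026397705078), 76.37300109863281) [[469, 242], [467, 238], [402, 253], [396, 256], [397, 262], [403, 262], [465, 247]]
```

```bash
python3 -c "
from h import *
print(on('scene',(336,203),0),on('scene',(350,140),.06))"; python3 go.py .425 -.282 .005 14.8
```

```text
[ 0.28648389 -0.19752595  0.        ] [ 0.1383741  -0.36563124  0.06      ]
t 7.9 tcp [ 0.4223 -0.2783  0.2016] ang 15.78 F [-0.29 -0.32  0.14] M [-0.03  -0.042  0.014] gap 0.708 q6 -1.08
shift cm [-0.46  0.17 19.66] spin 0.98
```

```bash
python3 -m crank '[[[-0.2,0.1,2],0],[[-0.4,0.2,5],1],[[-0.4,0.2,8],1],[[-0.4,0.2,11],1],[[-0.4,0.2,13.5],1],[[-0.4,0.2,15.5],1],[[-0.4,0.2,15.5],1],[[-0.4,0.2,15.5],1]]'
python3 go.py .425 -.282 .005 14.8
```

```text
t: 8.7
tcp_pos: [0.4259, -0.2816, 0.0473]
tool_rot: [0.61, 0.793, 0.0, -0.0]
force: [-0.4, -0.2, -0.1]
finger_gap: 0.702
t 8.7 tcp [ 0.4259 -0.2816  0.0473] ang 14.89 F [-0.39 -0.19 -0.1 ] M [ 0.018 -0.011 -0.042] gap 0.702 q6 -1.06
shift cm [-0.02 -0.09  4.23] spin 0.09
```

```bash
python3 -m crank '[[[0,-0.1,1],0],[[0,-0.1,2],0],[[0,-0.1,3],0],[[0,-0.1,3.6],0],[[0,-0.1,4.2],0],[[0,-0.1,4.2],0],[[0,-0.1,4.2],0]]'
python3 -m crank '[[[0,0,0],0],[[0,0,0],0],[[0,0,0],0],[[0,0,0],0],[[0,0,0],0],[[0,0,0],0],[[0,0,0],0],[[0,0,0],0]]' 1 60
python3 go.py .425 -.282 .005 14.8
```

```text
t: 9.4
tcp_pos: [0.4242, -0.2828, 0.0051]
tool_rot: [0.61, 0.792, 0.0, -0.0]
force: [-0.0, 0.7, -0.1]
finger_gap: 0.701
t: 10.2
tcp_pos: [0.4246, -0.283, 0.0058]
tool_rot: [0.61, 0.792, -0.0, 0.0]
force: [0.1, 0.2, 5.9]
finger_gap: 0.244
t 10.2 tcp [ 0.4246 -0.283   0.0058] ang 14.8 F [0.06 0.2  5.92] M [0.015 0.001 0.056] gap 0.244 q6 -1.07
shift cm [0.09 0.07 0.08] spin -0.0
```

```bash
python3 -m crank '[[[0,0,-1],0],[[0,0,-3],0],[[0,0,-6],0],[[0,0,-9],0],[[0,0,-11],0],[[0,0,-12],0],[[0,0,-12],0]]'
python3 go.py .4746 .0457 .1 -7.45
```

```text
t: 10.9
tcp_pos: [0.4247, -0.2832, 0.1265]
tool_rot: [0.61, 0.792, -0.0, 0.001]
force: [0.3, -0.7, -1.2]
finger_gap: 0.245
t 10.9 tcp [ 0.4247 -0.2832  0.1265] ang 14.79 F [ 0.28 -0.73 -1.24] M [-0.025  0.004  0.003] gap 0.245 q6 -1.07
shift cm [30.53 13.21  2.6 ] spin 22.24
```

```bash
python3 -m crank '[[[3,1.3,0],2],[[6,2.6,0],4],[[9.2,4,0],7],[[12.2,5.3,0],10],[[15.3,6.6,0],13],[[18.3,7.9,0],16],[[21.4,9.2,0],19],[[24.4,10.6,0.9],21],[[27.5,11.9,1.8],22.2],[[30.5,13.2,2.6],22.2]]'
python3 -m crank '[[[0,0,0],0],[[0,0,0],0],[[0,0,0],0]]'
python3 - <<'E'
from h import *
o=[]
for n,(x,y,w,h) in(("top",(250,160,130,80)),("scene",(230,180,130,140))):
    im=manip.snapshot(n)[:,:,::-1];cv2.imwrite(f"pics/{n}3.png",im);k=3.05;o.append(cv2.resize(im[y:y+h,x:x+w],None,fx=k,fy=k,interpolation=cv2.INTER_CUBIC))
o[0]=cv2.copyMakeBorder(o[0],0,o[1].shape[0]-o[0].shape[0],0,0,0);cv2.imwrite("pics/chk3.png",np.hstack(o))
E
python3 go.py .4746 .0457 .1 -7.45
```

```text
t: 11.9
tcp_pos: [0.473, 0.0473, 0.0977]
tool_rot: [0.751, 0.66, -0.001, -0.001]
force: [0.5, -0.7, -0.8]
finger_gap: 0.246
t: 12.2
tcp_pos: [0.4737, 0.0452, 0.0988]
tool_rot: [0.751, 0.66, -0.0, -0.0]
force: [-0.8, -0.2, -1.1]
finger_gap: 0.249
t 12.3 tcp [0.4741 0.0447 0.0992] ang -7.51 F [ 0.91 -0.55 -1.66] M [-0.045  0.016  0.007] gap 0.251 q6 -0.01
shift cm [ 0.1   0.04 -0.08] spin -0.06
```

View pics/chk3.png

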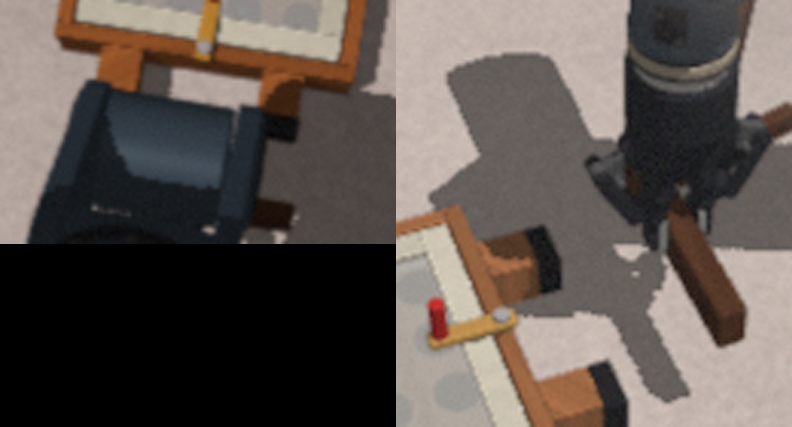

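The scene half shows the rail held, with its +y end at about (735,325) in the crop. The −y end is visible in the top half at about (293,212). I'll extract both ends to find the offset along the rail.

Run:
```python
from h import *
from scipy.spatial.transform import Rotation as R
s=manip.sense();r=R.from_quat(s["tool_rot"]).as_matrix();zb=s["tcp_pos"][2]-.0058
u=r[:,0]*np.sign(r[1,0]);v=r[:,1]  # u ~ +y along rail, v ~ +x thickness
for n,(x,y,w,h),e in(("scene",(312,240,40,60),1),("top",(330,222,25,20),-1),("scene",(340,195,25,60),-1)):
    im=cv2.imread(f"pics/{n}3.png");hsv=cv2.cvtColor(im,cv2.COLOR_BGR2HSV)
    m=cv2.inRange(hsv,(0,80,15),(20,255,130));k=np.zeros_like(m);k[y:y+h,x:x+w]=m[y:y+h,x:x+w]
    c=max(cv2.findContours(k,cv2.RETR_EXTERNAL,cv2.CHAIN_APPROX_NONE)[0],key=cv2.contourArea)
    print(n,e,cv2.contourArea(c),cv2.approxPolyDP(c,1.2,True)[:,0].tolist())
    print(" pred",[((sx,round(z,3)),proj(n,np.array([*s["tcp_pos"][:2],0])+u*e*.095+v*sx*.011+[0,0,z]).round(1).tolist()) for sx in(1,-1) for z in(zb+.036,zb)])
    print(" px per mm along u",((proj(n,s["tcp_pos"]+u*e*.095+u*.01)-proj(n,s["tcp_pos"]+u*e*.095))/10).round(3))
```

```text
scene 1 521.5 [[322, 243], [319, 247], [319, 263], [330, 280], [329, 281], [335, 292], [343, 290], [343, 279]]
 pred [((1, np.float64(0.129)), [335.1, 282.7]), ((1, np.float64(0.093)), [334.4, 293.8]), ((-1, np.float64(0.129)), [344.9, 279.7]), ((-1, np.float64(0.093)), [344.0, 290.8])]
 px per mm along u [0.196 0.351]
top -1 89.0 [[334, 225], [332, 233], [344, 234], [345, 227]]
 pred [((1, np.float64(0.129)), [347.5, 226.2]), ((1, np.float64(0.093)), [346.8, 227.5]), ((-1, np.float64(0.129)), [346.1, 235.0]), ((-1, np.float64(0.093)), [345.5, 236.1])]
 px per mm along u [-0.394 -0.062]
scene -1 56.0 [[358, 214], [350, 218], [354, 224], [360, 219]]
 pred [((1, np.float64(0.129)), [301.8, 223.0]), ((1, np.float64(0.093)), [301.9, 234.2]), ((-1, np.float64(0.129)), [310.8, 220.6]), ((-1, np.float64(0.093)), [310.7, 231.8])]
 px per mm along u [0.156 0.28 ]
```

```bash
python3 -m crank '[[[0,0,1],0],[[0,0,2],0],[[0,0,3],0],[[0,0,4],0],[[0,0,5],0],[[0,0,6],0],[[0,0,6.6],0],[[0,0,6.6],0],[[0,0,6.6],0],[[0,0,6.6],0]]'
python3 - <<'E'
from h import *
from scipy.spatial.transform import Rotation as R
im=manip.snapshot("scene")[:,:,::-1];cv2.imwrite("pics/scene4.png",im)
cv2.imwrite("pics/s4c.png",cv2.resize(im[230:340,240:360],None,fx=5,fy=5,interpolation=cv2.INTER_CUBIC))
F=np.mean([manip.sense()["force"]],axis=0);s=manip.sense()
Rz=R.from_euler('z',-.13).as_matrix()
print("seat-frame TCP",Rz.T@(s["tcp_pos"]-[.545,.0365,0]),"F",Rz.T@s["force"],"M",s["ft_torque"])
E
python3 go.py .545 .0365 .0328 -7.45
```

```text
t: 13.3
tcp_pos: [0.4744, 0.0458, 0.0336]
tool_rot: [0.751, 0.66, 0.0, 0.0]
force: [1.2, 0.7, -0.6]
finger_gap: 0.245
seat-frame TCP [-7.12153438e-02  9.71497070e-05  3.37102184e-02] F [ 1.06886817 -0.39306301 -0.81760412] M [-0.02707991 -0.04657206  0.00919185]
t 13.35 tcp [0.4744 0.0458 0.0337] ang -7.4 F [ 1.01 -0.53 -0.82] M [-0.027 -0.047  0.009] gap 0.25 q6 -0.01
shift cm [-0.02  7.12  0.1 ] spin 0.05
```

View pics/s4c.png

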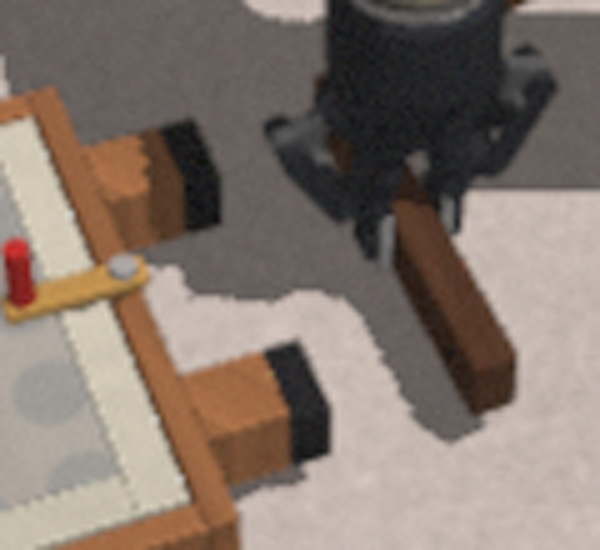

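The crop shows the rail clear in front of the pads. The left pad's front face has corners at about (298,345), (327,407) and (327,457). The rail's end face has corners at about (472,372), (514,350), (478,412) and (513,398). I'll compare these with predictions.

Run:
```python
from h import *
from scipy.spatial.transform import Rotation as R
Rz=R.from_euler('z',-.13).as_matrix();S=np.array([.545,.0365,0])
def c(p): return ((proj("scene",S+Rz@p)-[240,230]+.5)*5-.5).round(0).tolist()
for p,o in(([0,.09,.063],(329,407)),([0,.09,.027],(325,459)),([0,.05,.063],(299,344)),([0,-.05,.063],(219,182)),([0,-.05,.027],(218,224)),([0,-.09,.063],(194,120)),
 ([-.0602,.096,.0638],(472,374)),([-.0822,.096,.0638],(515,352)),([-.0602,.096,.0278],(478,413)),([-.0822,.096,.0278],(513,399))):
    print(p,"pred",c(p),"obs",o)
print("px/mm x,y,z",[np.round((np.array(c([0+d[0],.09+d[1],.06+d[2]]))-c([0,.09,.06]))/20,2).tolist() for d in np.eye(3)*.02])
```

```text
[0, 0.09, 0.063] pred [336.0, 401.0] obs (329, 407)
[0, 0.09, 0.027] pred [336.0, 452.0] obs (325, 459)
[0, 0.05, 0.063] pred [302.0, 331.0] obs (299, 344)
[0, -0.05, 0.063] pred [225.0, 171.0] obs (219, 182)
[0, -0.05, 0.027] pred [227.0, 222.0] obs (218, 224)
[0, -0.09, 0.063] pred [196.0, 111.0] obs (194, 120)
[-0.0602, 0.096, 0.0638] pred [473.0, 368.0] obs (472, 374)
[-0.0822, 0.096, 0.0638] pred [520.0, 353.0] obs (515, 352)
[-0.0602, 0.096, 0.0278] pred [470.0, 419.0] obs (478, 413)
[-0.0822, 0.096, 0.0278] pred [516.0, 404.0] obs (513, 399)
px/mm x,y,z [[-2.2, 0.75], [0.9, 1.85], [0.0, -1.45]]
```

```bash
cat > prof.py <<'E'
from h import *
from scipy.spatial.transform import Rotation as R
from scipy.ndimage import map_coordinates as mc
Rz=R.from_euler('z',-.13).as_matrix();S=np.array([.545,.0365,0])
def prof(img,n,P,ts,ax,lo_hi=False):
    im=cv2.imread(img).astype(float).sum(2)/3;P=np.array(P,float);out=[]
    for t in ts:
        q=P.copy();q[ax]=t;u=proj(n,S+Rz@q);out.append(mc(im,[[u[1]],[u[0]]],order=1)[0])
    return np.array(out)
def edges(v,ts,min_step=18):
    g=np.gradient(v);k=[i for i in range(1,len(v)-1) if abs(g[i])>min_step*.1 and abs(g[i])>=abs(g[i-1]) and abs(g[i])>abs(g[i+1])]
    return [(round(ts[i]*1000,1),round(g[i],1)) for i in k]
E
python3 - <<'E'
from prof import *
t=np.arange(.03,.115,.0005)
for x,z in((.005,.063),(.010,.063)):
    for sg in(1,-1): print("top y edges z",z,sg,edges(prof("pics/top0.png","top",[x,0,z],sg*t,1),sg*t,30))
t=np.arange(-.03,.03,.0005)
for y in(.06,.07,.08,-.06,-.07,-.08): print("top x edges(z=.027)",y,edges(prof("pics/top0.png","top",[0,y,.027],t,0),t,30), "z=.063",edges(prof("pics/top0.png","top",[0,y,.063],t,0),t,30)[-1:])
t=np.arange(.03,.115,.0005)
for sg in(1,-1): print("scene y edges",sg,edges(prof("pics/scene0.png","scene",[.006,0,.063],sg*t,1),sg*t,30))
t=np.arange(-.03,.035,.0005)
for y in(.06,.07,.08,-.06,-.07,-.08): print("scene x edges z.063",y,edges(prof("pics/scene0.png","scene",[0,y,.063],t,0),t,30))
E
```

```text
top y edges z 0.063 1 [(np.float64(31.0), np.float64(-4.8)), (np.float64(48.5), np.float64(-4.1)), (np.float64(89.5), np.float64(12.3))]
top y edges z 0.063 -1 [(np.float64(-49.0), np.float64(-12.0)), (np.float64(-88.5), np.float64(3.1)), (np.float64(-104.5), np.float64(7.3))]
top y edges z 0.063 1 [(np.float64(48.0), np.float64(-4.0)), (np.float64(90.5), np.float64(11.2))]
top y edges z 0.063 -1 [(np.float64(-48.5), np.float64(-12.3)), (np.float64(-49.5), np.float64(-12.3)), (np.float64(-89.0), np.float64(3.2)), (np.float64(-106.0), np.float64(8.0))]
top x edges(z=.027) 0.06 [(np.float64(3.5), np.float64(-10.4)), (np.float64(24.0), np.float64(6.8))] z=.063 [(np.float64(19.0), np.float64(6.6))]
top x edges(z=.027) 0.07 [(np.float64(0.5), np.float64(-11.5)), (np.float64(2.0), np.float64(-11.4)), (np.float64(25.0), np.float64(4.6))] z=.063 [(np.float64(19.0), np.float64(6.3))]
top x edges(z=.027) 0.08 [(np.float64(1.5), np.float64(-11.0)), (np.float64(25.0), np.float64(5.9))] z=.063 [(np.float64(18.5), np.float64(4.6))]
top x edges(z=.027) -0.06 [(np.float64(0.0), np.float64(-11.3)), (
[... 1234 characters left out ...]
scene x edges z.063 0.07 [(np.float64(4.0), np.float64(-15.4)), (np.float64(20.0), np.float64(9.2))]
scene x edges z.063 0.08 [(np.float64(4.0), np.float64(-18.9)), (np.float64(20.0), np.float64(8.4))]
scene x edges z.063 -0.06 [(np.float64(3.5), np.float64(-16.9)), (np.float64(19.0), np.float64(7.0))]Traceback (most recent call last):
  File "<stdin>", line 10, in <module>
  File "prof.py", line 8, in prof
    q=P.copy();q[ax]=t;u=proj(n,S+Rz@q);out.append(mc(im,[[u[1]],[u[0]]],order=1)[0])
                         ~~~~^^^^^^^^^^
  File "h.py", line 9, in proj
    p=manip.camera_params(n);T=p["pose"];c=T[:3,:3].T@(np.asarray(X)-T[:3,3])
ValueError: time passes only in moves, steps and waits
```

Run:
```python
from prof import *
# scene4: rail at seat-frame tcp x=-.0712, z top .0638 ; +y end
t=np.arange(.075,.12,.0005)
for x,z in((-.066,.0638),(-.071,.0638),(-.077,.0638),(-.071,.046),(-.066,.0278),(-.077,.0278)):
    print("scene4 +y end",x,z,edges(prof("pics/scene4.png","scene",[x,0,z],t,1),t,30))
t=np.arange(-.12,-.075,.0005)
for x in(-.066,-.071,-.077): print("top3 -y end",x,edges(prof("pics/top3.png","top",[x,0,.1294],t,1),t,20))
t=np.arange(-.1,-.04,.0005)
for y in(.07,.08,.09): print("scene4 x edges z.0638",y,edges(prof("pics/scene4.png","scene",[0,y,.0638],t,0),t,30))
t=np.arange(.02,.085,.0005)
for y in(.085,.09): print("scene4 z edges of +x face",y,edges(prof("pics/scene4.png","scene",[-.0602,y,0],t,2),t,20))
for y in(.07,.08): print("pad outer z",edges(prof("pics/scene4.png","scene",[.0+.008,.0905,0],t,2),t,20))
```

```text
scene4 +y end -0.066 0.0638 [(np.float64(118.5), np.float64(18.8))]
scene4 +y end -0.071 0.0638 [(np.float64(113.0), np.float64(9.1)), (np.float64(117.0), np.float64(9.0))]
scene4 +y end -0.077 0.0638 [(np.float64(102.5), np.float64(10.0)), (np.float64(108.5), np.float64(3.5))]
scene4 +y end -0.071 0.046 [(np.float64(107.0), np.float64(17.8))]
scene4 +y end -0.066 0.0278 [(np.float64(96.0), np.float64(13.3)), (np.float64(100.5), np.float64(6.1))]
scene4 +y end -0.077 0.0278 [(np.float64(95.0), np.float64(17.3))]
top3 -y end -0.066 [(np.float64(-92.5), np.float64(-4.8))]
top3 -y end -0.071 [(np.float64(-98.0), np.float64(4.7)), (np.float64(-93.0), np.float64(-10.1))]
top3 -y end -0.077 [(np.float64(-96.5), np.float64(2.6)), (np.float64(-91.5), np.float64(-8.1))]
scene4 x edges z.0638 0.07 [(np.float64(-80.0), np.float64(-14.6)), (np.float64(-61.0), np.float64(-4.2)), (np.float64(-48.0), np.float64(6.9))]
scene4 x edges z.0638 0.08 [(np.float64(-81.0), np.float64(-12.5)), (np.float64(-49.5), np.float64(8.2))]
scene4 x edges z.0638 0.09 [(np.float64(-80.5), np.float64(-15.2)), (np.float64(-50.0), np.float64(8.3))]
scene4 z edges of +x face 0.085 [(np.float64(29.0), np.float64(-2.4)), (np.float64(34.5), np.float64(-2.3))]
scene4 z edges of +x face 0.09 [(np.float64(33.0), np.float64(-2.5))]
pad outer z [(np.float64(28.5), np.float64(-10.0)), (np.float64(71.0), np.float64(2.1)), (np.float64(74.5), np.float64(4.3)), (np.float64(80.0), np.float64(5.0)), (np.float64(83.5), np.float64(4.3))]
pad outer z [(np.float64(28.5), np.float64(-10.0)), (np.float64(71.0), np.float64(2.1)), (np.float64(74.5), np.float64(4.3)), (np.float64(80.0), np.float64(5.0)), (np.float64(83.5), np.float64(4.3))]
```

```bash
python3 -m crank '[[[0,1,0.1],0.3],[[0,2,0.1],0.3],[[0,3,0.1],0.3],[[0,4,0.1],0.3],[[0,5,0.1],0.3],[[0,5.4,0.1],0.3],[[0,5.4,0.1],0.3],[[0,5.4,0.1],0.3]]'
python3 - <<'E'
from h import *
im=manip.snapshot("scene")[:,:,::-1];cv2.imwrite("pics/scene5.png",im)
cv2.imwrite("pics/s5c.png",cv2.resize(im[225:335,240:350],None,fx=5,fy=5,interpolation=cv2.INTER_CUBIC))
E
python3 go.py .545 .0365 .0328 -7.73; python3 -m crank '[[[0,0,0],0],[[0,0,0],0]]';python3 go.py .545 .0365 .0328 -7.73
```

```text
t: 14.15
tcp_pos: [0.527, 0.039, 0.0322]
tool_rot: [0.753, 0.658, -0.0, -0.0]
force: [0.1, 0.3, -1.2]
finger_gap: 0.248
t 14.2 tcp [0.5267 0.039  0.0322] ang -7.71 F [-0.2  -1.06 -0.81] M [-0.01   0.024 -0.024] gap 0.244 q6 -0.0
shift cm [-0.    1.84 -0.07] spin 0.02
t: 14.4
tcp_pos: [0.5271, 0.039, 0.0323]
tool_rot: [0.753, 0.658, -0.0, -0.0]
force: [0.1, 0.4, -0.7]
finger_gap: 0.246
t 14.4 tcp [0.5271 0.039  0.0323] ang -7.71 F [ 0.06  0.43 -0.7 ] M [-0.034  0.01  -0.015] gap 0.246 q6 -0.0
shift cm [-0.    1.81 -0.05] spin 0.02
```

View pics/s5c.png

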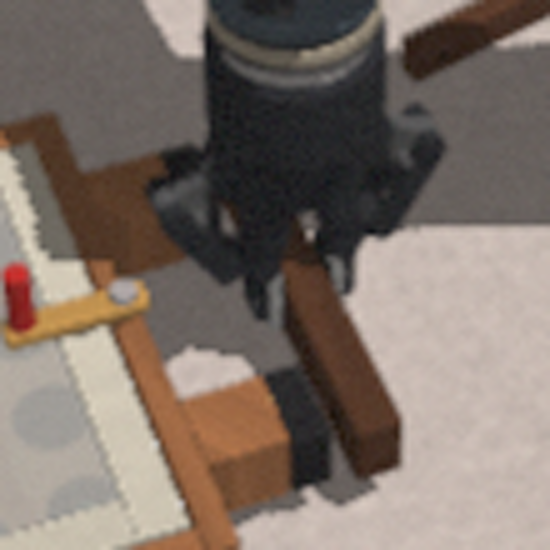

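The crop shows the rail about 8–10 mm in front of the pads, parallel to them and level with them, and the front finger in the gap. Next I'll advance to contact, reading the forces.

```bash
python3 -m crank '[[[0,0.2,0],0],[[0,0.4,0],0],[[0,0.6,0],0],[[0,0.8,0],0],[[0,0.8,0],0],[[0,0.8,0],0],[[0,0.8,0],0]]';python3 go.py .545 .0365 .0328 -7.73
python3 -m crank '[[[0,0.1,0],0],[[0,0.2,0],0],[[0,0.2,0],0],[[0,0.2,0],0]]';python3 go.py .545 .0365 .0328 -7.73
python3 -m crank '[[[0,0.1,0],0],[[0,0.2,0],0],[[0,0.2,0],0],[[0,0.2,0],0]]';python3 go.py .545 .0365 .0328 -7.73
```

```text
t: 15.1
tcp_pos: [0.5354, 0.0378, 0.0323]
tool_rot: [0.753, 0.658, -0.0, -0.0]
force: [-0.4, -0.0, -0.3]
finger_gap: 0.247
t 15.1 tcp [0.5354 0.0378 0.0323] ang -7.71 F [-0.43 -0.   -0.33] M [-0.062  0.033 -0.011] gap 0.247 q6 -0.0
shift cm [ 0.    0.97 -0.05] spin 0.02
t: 15.5
tcp_pos: [0.5368, 0.0376, 0.0322]
tool_rot: [0.753, 0.658, -0.0, -0.001]
force: [-2.0, -0.9, 1.4]
finger_gap: 0.247
t 15.5 tcp [0.5368 0.0376 0.0322] ang -7.71 F [-2.02 -0.91  1.37] M [-0.061  0.296 -0.071] gap 0.247 q6 -0.0
shift cm [-0.    0.82 -0.06] spin 0.02
t: 15.9
tcp_pos: [0.5385, 0.0374, 0.0322]
tool_rot: [0.753, 0.658, -0.001, -0.001]
force: [-4.1, 0.1, 0.4]
finger_gap: 0.247
t 15.9 tcp [0.5385 0.0374 0.0322] ang -7.71 F [-4.14  0.14  0.35] M [-0.062  0.651 -0.082] gap 0.247 q6 -0.0
shift cm [-0.    0.65 -0.07] spin 0.02
```

```bash
python3 -m crank '[[[0,0.1,0],0.3],[[0,0.2,0],0.5],[[0,0.2,0],0.5],[[0,0.2,0],0.5],[[0,0.2,0],0.5]]';python3 go.py .545 .0365 .0328 -7.73
python3 -m crank '[[[0,0,0],0]]'>/dev/null;python3 go.py .545 .0365 .0328 -7.73
python3 -m crank '[[[0,0.1,0],0],[[0,0.1,0],0],[[0,0.1,0],0]]'>/dev/null;python3 go.py .545 .0365 .0328 -7.73
```

```text
t: 16.4
tcp_pos: [0.5397, 0.0373, 0.032]
tool_rot: [0.756, 0.655, -0.001, -0.001]
force: [-5.7, 0.8, 1.3]
finger_gap: 0.25
t 16.4 tcp [0.5397 0.0373 0.032 ] ang -8.15 F [-5.73  0.81  1.29] M [0.146 0.906 0.172] gap 0.25 q6 0.01
shift cm [-0.01  0.54 -0.08] spin -0.42
t 16.5 tcp [0.5397 0.0373 0.032 ] ang -8.16 F [-5.58  0.33  1.66] M [0.107 0.833 0.181] gap 0.248 q6 0.01
shift cm [-0.    0.54 -0.08] spin -0.43
t 16.8 tcp [0.5402 0.0373 0.032 ] ang -8.15 F [-8.03  0.64  0.69] M [0.153 1.001 0.138] gap 0.25 q6 0.01
shift cm [-0.01  0.49 -0.09] spin -0.42
```

```bash
python3 -m crank '[[[0,0,0],-0.15],[[0,0,0],-0.3],[[0,0,0],-0.3],[[0,0,0],-0.3]]'>/dev/null;python3 go.py .545 .0365 .0328 -7.73
python3 -m crank '[[[0,0,0],0],[[0,0,0],0]]'>/dev/null;python3 go.py .545 .0365 .0328 -7.73
python3 -m crank '[[[0,0,0],0],[[0,0,0],0]]'>/dev/null;python3 go.py .545 .0365 .0328 -7.73
```

```text
t 17.2 tcp [0.5402 0.0372 0.032 ] ang -7.9 F [-6.34  1.26  1.92] M [ 0.084  0.963 -0.049] gap 0.248 q6 0.0
shift cm [-0.01  0.49 -0.08] spin -0.17
t 17.4 tcp [0.5402 0.0372 0.0319] ang -7.9 F [-6.89  0.09  1.3 ] M [ 0.12   0.902 -0.066] gap 0.242 q6 0.0
shift cm [-0.01  0.49 -0.09] spin -0.17
t 17.6 tcp [0.5402 0.0372 0.0319] ang -7.9 F [-6.66  0.44  1.28] M [ 0.112  0.944 -0.051] gap 0.249 q6 0.0
shift cm [-0.01  0.49 -0.09] spin -0.17
```

```bash
python3 -m crank '[[[0,0.1,0],0.1],[[0,0.2,0],0.1],[[0,0.2,0],0.1],[[0,0.2,0],0.1]]'>/dev/null;python3 go.py .545 .0365 .0328 -7.95
python3 -m crank '[[[0,0.1,0],0],[[0,0.1,0],0],[[0,0.1,0],0]]'>/dev/null;python3 go.py .545 .0365 .0328 -7.95
python3 -m crank '[[[0,0,0],0],[[0,0,0],0]]'>/dev/null;python3 go.py .545 .0365 .0328 -7.95
python3 -m crank '[[[0,0,0],0],[[0,0,0],0]]'>/dev/null;python3 go.py .545 .0365 .0328 -7.95
```

```text
t 18.0 tcp [0.5412 0.0371 0.032 ] ang -7.98 F [-8.24  1.48  2.82] M [0.072 1.13  0.013] gap 0.246 q6 0.0
shift cm [-0.01  0.39 -0.09] spin -0.03
t 18.3 tcp [0.5416 0.0371 0.0319] ang -7.97 F [-8.1   1.04  3.91] M [ 0.093  1.211 -0.002] gap 0.25 q6 0.0
shift cm [-0.01  0.34 -0.09] spin -0.02
t 18.5 tcp [0.5417 0.0371 0.0319] ang -7.97 F [-10.13   0.8    3.4 ] M [0.119 1.288 0.005] gap 0.245 q6 0.0
shift cm [-0.01  0.34 -0.09] spin -0.02
t 18.7 tcp [0.5417 0.0371 0.0319] ang -7.98 F [-8.14  0.83  3.53] M [0.08  1.269 0.025] gap 0.247 q6 0.0
shift cm [-0.01  0.34 -0.09] spin -0.03
```

```bash
python3 -m crank '[[[0,0.05,-0.05],0],[[0,0.1,-0.1],0],[[0,0.1,-0.1],0],[[0,0.1,-0.1],0]]'>/dev/null;python3 go.py .545 .0365 .0328 -7.95
python3 - <<'E'
from h import *
o=[]
for n,(x,y,w,h) in(("top",(260,170,110,50)),("scene",(235,235,110,100))):
    im=manip.snapshot(n)[:,:,::-1];cv2.imwrite(f"pics/{n}6.png",im);o.append(cv2.resize(im[y:y+h,x:x+w],None,fx=3.6 if n=="top" else 3.6,fy=3.6,interpolation=cv2.INTER_CUBIC))
H=max(c.shape[0] for c in o);cv2.imwrite("pics/chk6.png",np.hstack([cv2.copyMakeBorder(c,0,H-c.shape[0],0,0,0) for c in o]))
E
python3 go.py .545 .0365 .0328 -7.95
```

```text
t 19.1 tcp [0.5416 0.0371 0.032 ] ang -7.97 F [-9.04  1.78 -1.98] M [0.115 1.288 0.038] gap 0.244 q6 0.0
shift cm [-0.01  0.35 -0.09] spin -0.02
t 19.2 tcp [0.5415 0.0371 0.032 ] ang -7.97 F [-9.66  0.24 -1.82] M [0.095 1.301 0.044] gap 0.247 q6 0.0
shift cm [-0.01  0.35 -0.09] spin -0.02
```

View pics/chk6.png

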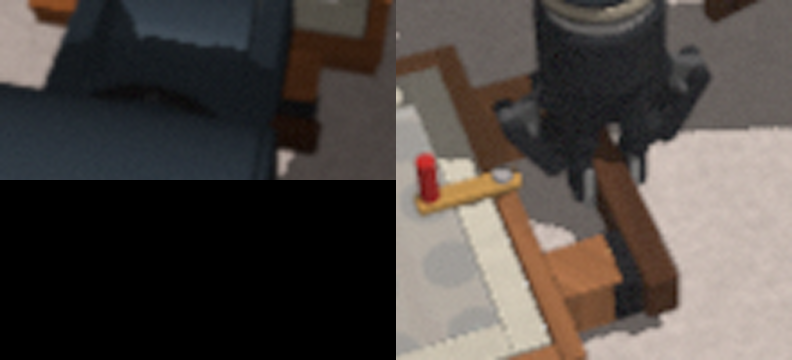

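The top half shows the −y end of the rail just overhanging the right pad, at (318,105) against (319,135). The scene half shows the rail against the left pad, with its end face at (660,295). I'll measure both overhangs with edge profiles; 5 mm on each side means centred.

Run:
```python
from prof import *
import prof
prof.Rz=R.from_euler('z',-.138).as_matrix()
t=np.arange(-.12,-.075,.0005)
for x in(.010,.013,.016,.020,.024): print("top6 pad/stub -y x",x,edges(prof.prof("pics/top6.png","top",[x,0,.063],t,1),t,12))
for x in(.002,-.002,-.006,-.010): print("top6 rail -y x",x,edges(prof.prof("pics/top6.png","top",[x,0,.063],t,1),t,12))
t=np.arange(.07,.12,.0005)
for z in(.03,.035,.04,.05): print("scene6 rail end bottom/-x z",z,edges(prof.prof("pics/scene6.png","scene",[-.014,0,z],t,1),t,15), "pad",edges(prof.prof("pics/scene6.png","scene",[.013,0,z],t,1),t,15))
hsv=cv2.cvtColor(cv2.imread("pics/scene6.png"),cv2.COLOR_BGR2HSV)
m=cv2.inRange(hsv,(0,80,15),(20,255,130));k=np.zeros_like(m);k[275:330,290:330]=m[275:330,290:330]
c=max(cv2.findContours(k,cv2.RETR_EXTERNAL,cv2.CHAIN_APPROX_NONE)[0],key=cv2.contourArea);print(cv2.approxPolyDP(c,1.2,True)[:,0].tolist())
S=prof.S;P=lambda p:proj("scene",S+prof.Rz@np.array(p)).round(1).tolist()
print("pred rail end corners",[P([x,.095,z]) for x in(.007,-.015) for z in(.063,.027)],"pad outer",[P([x,.09,z]) for x in(.007,.018) for z in(.063,.027)])
```

```text
top6 pad/stub -y x 0.01 [(np.float64(-88.0), np.float64(-4.4))]
top6 pad/stub -y x 0.013 [(np.float64(-88.5), np.float64(-4.5))]
top6 pad/stub -y x 0.016 [(np.float64(-90.5), np.float64(-3.4)), (np.float64(-87.0), np.float64(-4.6))]
top6 pad/stub -y x 0.02 [(np.float64(-87.5), np.float64(-3.9))]
top6 pad/stub -y x 0.024 [(np.float64(-89.5), np.float64(-2.7))]
top6 rail -y x 0.002 [(np.float64(-95.0), np.float64(-2.7)), (np.float64(-93.0), np.float64(-4.5)), (np.float64(-89.0), np.float64(-1.4))]
top6 rail -y x -0.002 [(np.float64(-93.5), np.float64(-4.4)), (np.float64(-87.0), np.float64(-1.5))]
top6 rail -y x -0.006 [(np.float64(-91.5), np.float64(-4.5))]
top6 rail -y x -0.01 [(np.float64(-91.0), np.float64(-5.0))]
scene6 rail end bottom/-x z 0.03 [(np.float64(87.0), np.float64(7.1)), (np.float64(91.5), np.float64(5.9)), (np.float64(95.5), np.float64(7.9))] pad [(np.float64(92.0), np.float64(8.3)), (np.float64(104.5), np.float64(13.8))]
scene6 rail end bottom/-x z 0.035 [(np.float64(87.0), np.float64(5.6)), (np.float64(91.0), np.float64(6.7)), (np.float64(96.5), np.float64(5.1)), (np
[... 503 characters left out ...]
 end bottom/-x z 0.05 [(np.float64(86.5), np.float64(1.7)), (np.float64(91.0), np.float64(5.2)), (np.float64(94.0), np.float64(5.2)), (np.float64(100.0), np.float64(1.7)), (np.float64(102.5), np.float64(1.6))] pad [(np.float64(84.5), np.float64(-1.8)), (np.float64(103.5), np.float64(4.4)), (np.float64(106.0), np.float64(4.5)), (np.float64(110.0), np.float64(3.6)), (np.float64(117.0), np.float64(12.0))]
[[292, 275], [290, 277], [291, 293], [294, 298], [298, 300], [304, 314], [304, 321], [306, 322], [312, 319], [312, 310], [297, 277]]
pred rail end corners [[304.3, 312.7], [304.4, 322.8], [314.0, 309.6], [313.9, 319.7]] pad outer [[303.4, 310.9], [303.5, 321.0], [298.5, 312.4], [298.7, 322.5]]
```

```bash
python3 -m crank '[[[0,0.05,0],-0.05],[[0,0.05,0],-0.05],[[0,0.05,0],-0.05]]'>/dev/null
for i in 1 2 3 4 5; do python3 go.py .545 .0365 .0328 -7.95|head -1; python3 -m crank '[[[0,0,0],0],[[0,0,0],0]]'>/dev/null;done; python3 go.py .545 .0365 .0328 -7.95|head -1
```

```text
t 19.5 tcp [0.5418 0.037  0.032 ] ang -7.93 F [-8.91  0.81 -1.38] M [ 0.122  1.377 -0.018] gap 0.247 q6 0.0
t 19.7 tcp [0.5418 0.037  0.032 ] ang -7.93 F [-8.53  1.14 -1.04] M [0.118 1.398 0.037] gap 0.245 q6 0.0
t 19.9 tcp [0.5418 0.037  0.032 ] ang -7.93 F [-9.75  0.07 -1.08] M [ 0.142  1.301 -0.055] gap 0.248 q6 0.0
t 20.1 tcp [0.5418 0.037  0.032 ] ang -7.93 F [-9.41  1.07 -1.02] M [ 0.127  1.311 -0.037] gap 0.245 q6 0.0
t 20.3 tcp [0.5418 0.037  0.032 ] ang -7.93 F [-9.15  1.54 -2.24] M [ 0.135  1.357 -0.034] gap 0.248 q6 0.0
t 20.5 tcp [0.5418 0.037  0.032 ] ang -7.93 F [-10.34  -0.34  -1.12] M [ 0.122  1.323 -0.047] gap 0.25 q6 0.0
```

```bash
python3 -m crank '[[[0,0.05,0],0.02],[[0,0.05,0],0.02],[[0,0.05,0],0.02]]'>/dev/null
for i in 1 2 3 4; do python3 -m crank '[[[0,0,0],0],[[0,0,0],0]]'>/dev/null; python3 go.py .545 .0365 .0328 -7.95|head -1;done
python3 -c "
from station import manip
print(manip.sign_off())"
```

```text
t 21.0 tcp [0.5421 0.037  0.032 ] ang -7.95 F [-9.43  0.42 -0.34] M [ 0.082  1.4   -0.042] gap 0.249 q6 0.0
t 21.2 tcp [0.5421 0.037  0.032 ] ang -7.95 F [-9.94  0.76 -1.14] M [0.051 1.358 0.029] gap 0.25 q6 0.0
t 21.4 tcp [0.5421 0.037  0.032 ] ang -7.95 F [-9.63  0.84 -0.85] M [0.156 1.358 0.045] gap 0.249 q6 0.0
t 21.6 tcp [0.5421 0.037  0.032 ] ang -7.95 F [-9.19  1.86 -1.35] M [0.139 1.382 0.012] gap 0.247 q6 0.0
the job is handed in; nothing more can be done
None
```

The turnbutton is secured over the lid frame. The rail is pressed on both foam pads, and the arm is still holding it there with a 60 N grip. I handed the job in at about 21.6 s of the 56 s allowed.

- **Turnbutton:** I gripped the red peg and swung it round to point straight back. The two cameras measured its angle as 1.57 and 1.54 rad.
- **Rail:** I took the 190 mm bar, not the longer or shorter look-alike, and brought it to the pads level, at about the 45 mm height asked for.
- **Push:** In the last readings the push was steady, about 9.2–9.9 N in all. That is roughly 6–7 mm of compression, short of the pads' hard stop. The yaw moment was about 0 ± 0.05 N m, so the two pads share the load evenly to within about 0.7 N.
- **Centring:** This check was less clear. The top view put the rail about 1.3 mm too far left, and the scene view put it about 3 mm too far right. That spread is close to the 2 mm camera calibration, and averaging them puts the rail within about 1 mm of centre.
- **Twist stiffness:** While squaring the rail, the pads resisted twisting more than their spring figure predicts. I balanced them by the measured moment instead.
- **Bystanders:** I kept clear of the pots and the planting tool, and felt no unexpected contact. I did not check them in a picture at the end.

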